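Reassemble the grit trap on the carving bench

ROBOT

A 6-joint arm with a two-finger parallel gripper is mounted at the origin on the work surface. World frame = base frame: x ahead of the robot, y to its left, z up, the work surface at z = 0. Lengths are in m, angles in rad, forces in N, time in s.
With the tool pointing down it reaches from about 0.275 to 0.85 m from the base axis. Payload 19 kg.
Tool frame: the origin (TCP) lies between the finger pads; the fingertips stand 8 mm ahead of it and the grasp point (between the pads) lies 11 mm behind it (tip_reach is the distance from the TCP to the fingertips, in m); z points along the fingers, y is the line along which they close (so a half turn about z gives the same grasp; the last joint's range is limited). The gripper opens to 85 mm and grips with 20 to 120 N. Pads are 22 mm wide; open, the fingers measure 114 mm over their backs; the gripper's body (76 mm by 85 mm) begins 54 mm behind the grasp point. The pads swing forward as they close: fully open they stand 13 mm farther back than shut.
Start: joints at [1.094, 0.15, 1.437, -0, 1.554, -0.134], TCP at [0.193, 0.542, 0.239] pointing down, gripper open.
Joint ranges: [-2.8, 2.8], [-0.68, 2.1], [0.12, 2.68], [-1.39, 4.53], [0.16, 2.79], [-2.81, 2.81]. Speed limits (rad/s): [1.89, 1.89, 2.22, 3.01, 3.01, 3.01].

INTERFACE

Orientations are given as a unit quaternion [x, y, z, w].
In Python, from plant import * gives the robot as it stands.
- The arm moves only by the shell command python3 -m pendant 'ROWS' [FORCE]. ROWS is JSON, one flat list of numbers, 7 for each row, row after row: the opening, from -1 (shut) to 1 (fully open), so that 0 is half open, then the shift along the tool's x, y, z each as a share of 0.03 m, from -1 to 1, then the turn, a rotation vector about the tool's x, y, z each as a share of 5 degrees, from -1 to 1. In form: [fingers, dx, dy, dz, ax, ay, az, fingers, dx, dy, dz, ax, ay, az, ...]. A call has 1 to 20 rows; each row shifts and turns the commanded pose from where the row before left it, along the tool's axes as they then stand; what a row does not reach is not made up. A row lasts 1/12 s, in which the tool goes at most 41.7 mm and 7.16 degrees, less where a joint would pass 70% of its speed; a pose out of reach is approached as far as the arm can. A call with a number of a shift or a turn outside -1 to 1 is refused whole. A call with a gripper value outside its range is refused whole. The fingers move at their own pace and stop on an object; FORCE is the grip in N (left out, the last holds). Time passes only in rows, so rows that do not move let the fingers close. It gives the time, the measured TCP pose, the force, the opening and the grip force at its end, in the units of the state.
- observe(): the state, without advancing time (a new reading comes with each control period).
- capture(name): name is "scene" or "top"; returns (picture, depth): 420x560x3 uint8, red, green, blue; 420x560 float32, m along the optical axis (not along the pixel's ray), 0 where there is no reading.
- get_calibration(name): a dict with "camera_matrix" (3x3 intrinsics, pixels), "extrinsics" (4x4, takes a point from world to camera coordinates). Camera axes: x right, y down, z forward; pixel columns grow to the right and rows downward; lengths in m; the calibration is good to about 2 mm. A picture is of the moment at which its call begins. get_calibration takes no time and is no camera call.
- job_done(): hands the job in; it is judged then, once.
The state is a dict: "t": time; "joint_positions": joint angles; "dq": joint speeds; "joint_efforts": joint torques, N m; "tcp_pos": TCP position; "orientation": TCP orientation; "force": force on the tool from outside, world axes, zero at the start; "moment": the same for the moment, N m; "gripper_width": finger opening in m; "grasp_force": force on a finger pad.
Only numpy, scipy, OpenCV 4.12 (cv2) and the standard library are available. Lean on these libraries where they do the work, as an engineer would, in place of code of your own. Each camera call takes 0.05 s, during which the arm holds its last target. There are 200 camera calls.

TASK

Put the grit trap back together. Stand the lying tapered sleeve upright by itself on the bench on its narrow end and let go of it, then take it again from above and seat it, narrow end down, in the tapered mouth of the settling tank; only then take the long strainer from the rack and nest it inside the seated sleeve. Lower both gently until each is fully home, level and centred, and leave the short strainer and everything else on the bench where it is.

Things in the scene. Friction and masses are not known exactly. Their poses are not given: they have to be found in the camera images.
- sleeve_mid (a point): The tapered sleeve, plain aluminium, 123 mm long, open right through, 0.35 kg: round body, 40 mm across at the narrow end and 58 mm at the collar 95 mm further on; then a square collar 62 x 62 x 28 mm. Point on its axis half-way along (61.5 mm). z runs from narrow end to collar; x, y square to the collar's flats. It starts lying on the bench on one collar flat, collar end 7 degrees high.
- sleeve_collar (a point): Point on the sleeve's axis at the underside of the square collar, 95 mm from the narrow end; axes as the sleeve's.
- sleeve_mouth (a point): Point on the sleeve's axis at the collar's top face, 123 mm from the narrow end; axes as the sleeve's. The bore is 50 mm wide through the collar and then tapers to 32 mm at the narrow end.
- tank_seat (a point): Centre of the tapered mouth of the fixed settling tank (steel box, 180 x 180 mm along x and y) at its lid's top face, 120 mm above the bench; z up. The mouth is 64 mm wide with 2 mm play round the sleeve, whose collar comes to rest flat on the lid at any yaw. Coamings 5 mm thick stand 20 mm above the lid along its +y and -y edges (inner faces 85 mm from the centre); +x and -x edges are open.
- rack: Fixed plywood drip rack, 100 (x) x 210 (y) mm, top face 120 mm above the bench; origin under its centre on the bench. Two 49 mm holes at y = -50 and +50 mm; the two strainers hang in them by their shoulders, in either order.
- strainer_mid (a point): The long strainer, plain steel, 146 mm long, 0.22 kg: tapered body 100 mm long (31 mm across at the bottom, 45 mm under the shoulder), round shoulder 58 mm wide and 6 mm thick, then a plain round knob 22 mm across, 40 mm high. Point on its axis, 73 mm above the bottom; z up. Starts upright in the rack. In the sleeve its shoulder rests flat on the collar, 2.5 mm play.
- strainer_shoulder (a point): Point on the long strainer's axis at the underside of its shoulder, 100 mm above its bottom.
- plug_mid (a point): The short strainer, of the same steel, hanging in the other hole of the rack; blunt body 60 mm long, same 58 mm shoulder, and a low mushroom knob 34 mm wide whose top is 28 mm above the rack. Point on its axis half-way up (44 mm). Not to be used.
- bottle_mid (a point): White plastic water bottle standing on the bench, 62 mm diameter, 170 mm high; point half-way up.
- jar_mid (a point): Glass jar, 68 mm diameter, 90 mm high; point half-way up.
- whetstone_mid (a point): Reddish whetstone lying flat, 50 (x) x 110 (y) x 24 mm; its centre.
- brush: Brush 150 mm long lying on the bench along its x, less than 40 mm high.
- tank: The settling tank itself; origin under its centre on the bench, axes as the seat's.
- sleeve: The sleeve; origin at sleeve_collar, same axes.
- strainer: The long strainer, origin on its axis at the bottom.
- mug_mid (a point): White mug, 80 mm diameter, 90 mm high, handle at +y; point half-way up.

How it is judged:
By the outcome, as a careful person would: the job done as asked, in the order asked, and still so for the second after the job is handed in, with the robot touching nothing.
It also fails if it takes over 72 s, if anything falls off the work surface, if the arm or the gripper's body presses on something with over 40 N, if the wrist force passes 120 N, or if a joint passes its speed limit or range.

## Working session

There is one attempt and no reset: what is moved stays moved. The work goes in short steps, Python scripts to look and compute and a shell command to move; the robot and the scene stay as the last step left them, time stands still between calls to the robot, and variables do not carry over. Pictures are saved under pics/ and viewed, at most 10 in all, crops included, and the job is handed in when it is done.

```bash
mkdir -p pics; ls
cat > h.py <<'E'
from plant import *
import numpy as np, cv2
def cam(n):
    p,d=capture(n); c=get_calibration(n); return p,d,np.array(c["camera_matrix"]),np.array(c["extrinsics"])
def world(d,K,T):
    v,u=np.mgrid[:d.shape[0],:d.shape[1]]
    P=np.stack([(u-K[0,2])/K[0,0]*d,(v-K[1,2])/K[1,1]*d,d],-1)
    return (P-T[:3,3])@T[:3,:3]
E
python3 - <<'E'
from h import *
for n in("scene","top"):
    p,d,K,T=cam(n); cv2.imwrite(f"pics/{n}0.png",p[...,::-1]); np.savez(f"{n}0.npz",p=p,d=d,K=K,T=T)
    print(n,K[0,0],-T[:3,:3].T@T[:3,3],T[2,:3],(d==0).mean())
print(observe())
E
```

```text
pics
scene 545.1253748088758 [1.21484294 0.68213858 1.22764884] [-0.44011798 -0.46880839 -0.76584258] 0.004264455782312925
top 465.64113004041525 [0.49367477 0.00231452 1.21186024] [ 0.07889596 -0.01690202 -0.99673956] 0.004047619047619047
{'t': 0.1, 'joint_positions': array([ 1.09401002e+00,  1.50930258e-01,  1.43794433e+00, -6.29056711e-06,
        1.55383009e+00, -1.33994564e-01]), 'dq': array([-0.00088098, -0.00140031, -0.00119265, -0.00012561,  0.00174736,
        0.00082432]), 'joint_efforts': array([ 4.60492462e-03, -7.14380479e+01, -5.71790421e+01, -7.69908638e-05,
        7.30346481e-03, -3.77660740e-05]), 'tcp_pos': array([0.19318416, 0.54134447, 0.23875038]), 'orientation': array([ 1.70557854e-01,  9.85347507e-01, -5.31233166e-04, -1.64175166e-04]), 'force': array([-0.43422105,  0.21290506, -0.24188119]), 'moment': array([-0.00548874,  0.02072048,  0.01936144]), 'grasp_force': 0.0, 'gripper_width': 0.08536549233883604}
```

View pics/scene0.png

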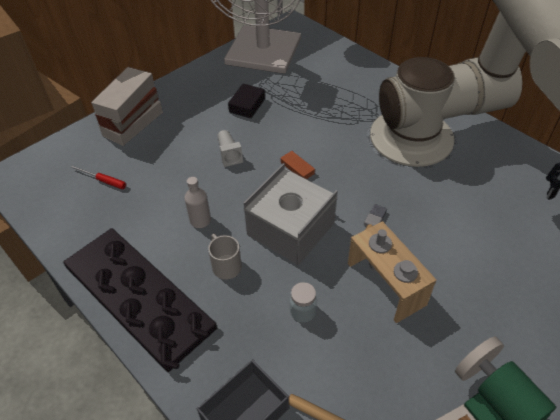

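View pics/top0.png

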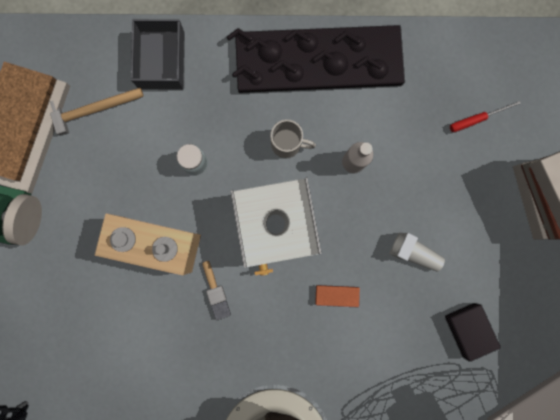

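The top view has +x up and +y left. The sleeve is at about (420,252), with its collar to the left (407,247). The tank mouth is at (277,222). The rack holds strainers at (122,240) and (165,250). Next I'll measure from depth.

Run:
```python
from h import *
np.set_printoptions(precision=4,suppress=True)
def L(n):
    z=np.load(n+"0.npz"); return z["p"],z["d"],z["K"],z["T"]
out={}
for n in("scene","top"):
    p,d,K,T=L(n); W=world(d,K,T); ok=d>0
    print(n,"bench z",np.median(W[...,2][ok&(abs(W[...,2])<.02)]))
    def near(c,r,lo,hi): return W[ok&(np.hypot(W[...,0]-c[0],W[...,1]-c[1])<r)&(W[...,2]>lo)&(W[...,2]<hi)]
    if n=="top":
        for name,(u,v) in dict(collar=(407,247),body=(430,257),lid=(255,200),k1=(122,240),k2=(165,250),rackc=(143,245),bottle=(360,155),jar=(190,158),mug=(287,137),stone=(338,296),box=(472,332),fan=(400,385),books=(550,190),sleevefar=(400,240),orange=(263,268),brush=(217,300)).items():
            print(name,W[v,u])
        c0=W[250,420][:2]
    S=near(c0,.09,.008,.09)
    print("sleeve",len(S),S.mean(0),S.max(0),S.min(0))
    # collar top flat
    C=S[S[:,2]>.055]; print(" top pts",len(C),C.mean(0),cv2.minAreaRect(C[:,:2].astype(np.float32)))
    print(" all rect",cv2.minAreaRect(S[:,:2].astype(np.float32)), np.percentile(C[:,2],[5,50,95]))
    out[n]=S
    tk=W[250-0,0]
    Lid=near((0.53,0.0),.2,.11,.13); print("lid",len(Lid),cv2.minAreaRect(Lid[:,:2].astype(np.float32)),np.median(Lid[:,2]))
    co=near((0.53,0.0),.2,.134,.15); print("coam",len(co),co.mean(0) if len(co) else 0)
W=world(*L("top")[1:]); 
F=W[(W[...,1]<-.3)&(W[...,0]<.35)&(W[...,2]>.1)]; print("fan-ish",F.min(0),F.max(0),len(F))
```

```text
scene bench z 0.0005880405412451258Traceback (most recent call last):
  File "<stdin>", line 14, in <module>
NameError: name 'c0' is not defined
```

Run:
```python
import cv2,numpy as np
a=cv2.imread("pics/top0.png")[215:290,370:470]; b=cv2.imread("pics/scene0.png")[115:185,195:265]; c=cv2.imread("pics/scene0.png")[215:325,335:445]
f=lambda i:cv2.resize(i,(390,390),interpolation=cv2.INTER_CUBIC)
cv2.imwrite("pics/crop0.png",np.hstack([f(a),f(b)]))
```

```text
(no output)
```

View pics/crop0.png

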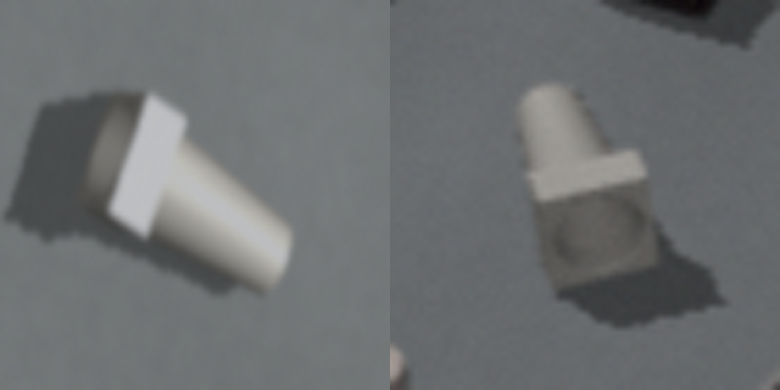

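The crop shows the collar on the left with its bore facing left, and the narrow end at right-down. I'll redo the measurement with the top camera first.

```bash
cat > m1.py <<'E'
from h import *
np.set_printoptions(precision=4,suppress=True)
def L(n):
    z=np.load(n+"0.npz"); return z["p"],z["d"],z["K"],z["T"]
for n in("top","scene"):
    p,d,K,T=L(n); W=world(d,K,T); ok=d>0
    def near(c,r,lo,hi): return W[ok&(np.hypot(W[...,0]-c[0],W[...,1]-c[1])<r)&(W[...,2]>lo)&(W[...,2]<hi)]
    if n=="top":
        for name,(u,v) in dict(collar=(407,247),body=(430,257),lid=(255,200),k1=(122,240),k2=(165,250),rackc=(143,245),bottle=(360,155),jar=(190,158),mug=(287,137),stone=(338,296),box=(472,332),fan=(400,385),books=(550,190),orange=(263,268),brush=(217,300)).items():
            print(name,W[v,u])
        c0=W[250,418][:2]; l0=W[200,255][:2]; r0=W[245,143][:2]
    S=near(c0,.1,.008,.09)
    print(n,"sleeve",len(S),S.mean(0),S.max(0),S.min(0))
    C=S[S[:,2]>.058]; print(" top pts",len(C),C.mean(0),cv2.minAreaRect(C[:,:2].astype(np.float32)))
    print(" all rect",cv2.minAreaRect(S[:,:2].astype(np.float32)), np.percentile(C[:,2],[5,50,95]))
    v=np.linalg.svd(S[:,:2]-S[:,:2].mean(0),full_matrices=False)[2][0]; print(" pca",v)
    Lid=near(l0,.2,.115,.125); print("lid",len(Lid),cv2.minAreaRect(Lid[:,:2].astype(np.float32)),np.median(Lid[:,2]))
    m=(ok&(np.hypot(W[...,0]-l0[0],W[...,1]-l0[1])<.2)&(W[...,2]>.113)&(W[...,2]<.127)).astype(np.uint8)
    cs,h=cv2.findContours(m,cv2.RETR_CCOMP,cv2.CHAIN_APPROX_NONE)
    for c,hh in zip(cs,h[0]):
        if hh[3]>=0 and len(c)>25:
            uv=np.linalg.inv(K)@np.c_[c[:,0],np.ones(len(c))].T; o=-T[:3,:3].T@T[:3,3]; r=(T[:3,:3].T@uv).T
            q=o+r*((.12-o[2])/r[:,2])[:,None]; print(" hole",len(c),cv2.minEnclosingCircle(q[:,:2].astype(np.float32)), cv2.fitEllipse(q[:,:2].astype(np.float32)*1000))
    co=near(l0,.2,.134,.15); print("coam",len(co),co.mean(0), cv2.minAreaRect(co[:,:2].astype(np.float32)))
    for lo,hi in((.117,.1235),(.1238,.13),(.135,.155),(.158,.175)):
        R=near(r0,.15,lo,hi); 
        if len(R)>4:
            print("rack",lo,len(R),R.mean(0),cv2.minAreaRect(R[:,:2].astype(np.float32)))
    if n=="top":
        F=W[(W[...,1]<-.3)&(W[...,0]<.35)&(W[...,2]>.1)]; print("fan-ish",F.min(0),F.max(0),len(F))
E
python3 m1.py
```

```text
collar [ 0.491 -0.329  0.067]
body [ 0.466  -0.3911  0.05  ]
lid [0.6022 0.0434 0.1174]
k1 [0.508  0.3438 0.1464]
k2 [0.4853 0.2421 0.1641]
rackc [0.4967 0.3036 0.1192]
bottle [ 0.7058 -0.2025  0.1396]
jar [0.7083 0.2034 0.0853]
mug [ 0.7799 -0.0361  0.0056]
stone [ 0.3681 -0.1629  0.0273]
box [ 0.2812 -0.4911  0.0482]
fan [ 0.1411 -0.322   0.0016]
books [ 0.6236 -0.6473  0.1397]
orange [0.4393 0.0258 0.044 ]
brush [0.3588 0.1417 0.0241]
top sleeve 1095 [ 0.4772 -0.3589  0.0463] [ 0.527  -0.2997  0.0703] [ 0.4298 -0.4402  0.0081]
 top pts 312 [ 0.4917 -0.3317  0.063 ] ((0.4874749183654785, -0.34133854508399963), (0.0519137941300869, 0.06191818788647652), 64.3275375366211)
 all rect ((0.48659762740135193, -0.3731047511100769), (0.13022281229496002, 0.08064861595630646), 71.0615005493164) [0.059  0.0631 0.067 ]
 pca [0.4532 0.8914]
lid 5142 ((0.5362908244132996, 0.06816302239894867), (0.1802690327167511, 0.32002803683280945), 10.21601390838623) 0.12009574171650277
 hole 80 ((0.5491410493850708, -0.005189215764403343), 0.034373607486486435) ((548.9712524414062, -5.348005771636963), (65.
[... 467 characters left out ...]
76.56581115722656)
rack 0.135 208 [0.5083 0.3406 0.1474] ((0.5034444332122803, 0.3038409352302551), (0.1282094269990921, 0.03312975540757179), 81.74866485595703)
rack 0.158 80 [0.4878 0.2515 0.1663] ((0.4884900152683258, 0.251351922750473), (0.020582448691129684, 0.02053568884730339), 6.692601203918457)Traceback (most recent call last):
  File "m1.py", line 30, in <module>
    F=W[(W[...,1]<-.3)&(W[...,0]<.35)&(W[...,2]>.1)]; print("fan-ish",F.min(0),F.max(0),len(F))
                                                                      ~~~~~^^^
    return umr_minimum(a, axis, None, out, keepdims, initial, where)
ValueError: zero-size array to reduction operation minimum which has no identity
```

```bash
cat > m2.py <<'E'
from m1 import *
E
python3 - <<'E'
from h import *
np.set_printoptions(precision=4,suppress=True)
z=np.load("top0.npz");p,d,K,T=z["p"],z["d"],z["K"],z["T"]
def ray(uv,T,K,h):
    o=-T[:3,:3].T@T[:3,3]; r=(T[:3,:3].T@np.linalg.inv(K)@np.c_[uv,np.ones(len(uv))].T).T
    return (o+r*((h-o[2])/r[:,2])[:,None])
for n,box in(("top",(390,225,450,280)),("scene",(210,120,250,175))):
    z=np.load(n+"0.npz");p,d,K,T=z["p"],z["d"],z["K"],z["T"]
    g=cv2.cvtColor(p,cv2.COLOR_RGB2GRAY); u0,v0,u1,v1=box; s=g[v0:v1,u0:u1]
    for th in (170,180,190,200):
        m=(s>th).astype(np.uint8); k,lab,st,ce=cv2.connectedComponentsWithStats(m)
        i=1+st[1:,4].argmax() if k>1 else 0
        if not i: continue
        v,u=np.nonzero(lab==i); q=ray(np.c_[u+u0,v+v0].astype(float),T,K,.063)[:,:2]
        print(n,th,len(q),q.mean(0),cv2.minAreaRect(q.astype(np.float32)),np.linalg.svd(q-q.mean(0),full_matrices=False)[2][0])
    # narrow end: body silhouette brighter than bench
z=np.load("scene0.npz"); print("fan base",ray(np.array([[230.,65],[290,60],[265,30]]),z["T"],z["K"],0.), )
W=world(z["d"],z["K"],z["T"])[:60,200:310]; F=W[W[...,2]>.1]; print(len(F),np.percentile(F,[2,50,98],axis=0))
z=np.load("top0.npz"); W=world(z["d"],z["K"],z["T"]); S=W[(z["d"]>0)&(np.hypot(W[...,0]-.477,W[...,1]+.36)<.1)&(W[...,2]>.012)&(W[...,1]<-.352)]
from scipy.optimize import least_squares
# body ridge: y-binned midline
for lo in np.arange(-.44,-.352,.012):
    B=S[(S[:,1]>lo)&(S[:,1]<lo+.012)]; 
    if len(B)>5: print(lo,B[:,0].min(),B[:,0].max(),B[:,2].max())
E
```

```text
top 170 509 [ 0.4813 -0.3572] ((0.47393089532852173, -0.36914750933647156), (0.10839398205280304, 0.05788550525903702), 63.3118782043457) [0.4419 0.8971]
top 180 412 [ 0.4827 -0.3543] ((0.4739525020122528, -0.3690890967845917), (0.10615319758653641, 0.05565592274069786), 63.31076431274414) [0.4424 0.8968]
top 190 20 [ 0.4846 -0.3251] ((0.4850755035877228, -0.32459548115730286), (0.008785421028733253, 0.022341175004839897), 62.179691314697266) [-0.7367  0.6763]
fan base [[ 0.1666 -0.7253  0.    ]
 [-0.0165 -0.5881  0.    ]
 [-0.0885 -0.8072 -0.    ]]
930 [[ 0.0036 -0.7546  0.1062]
 [ 0.0666 -0.6727  0.2123]
 [ 1.2148  0.6821  1.2276]]
-0.44 0.45052301063179767 0.465349598072661 0.03761180424623219
-0.428 0.43006988923088935 0.4729242780357357 0.04495497731857953
-0.416 0.4298181762514621 0.4806358250591364 0.048406379177423436
-0.40399999999999997 0.43492213246261147 0.48578730071270226 0.050555983345358005
-0.39199999999999996 0.4399619491569577 0.49334759654811244 0.055175767260099345
-0.37999999999999995 0.44531021502786267 0.500906046053816 0.05728494274055274
-0.36799999999999994 0.44795815294728286 0.5106927497655768 0.06050356809244544
-0.3559999999999999 0.45289524933034814 0.5156636639188825 0.0653927471563062
```

```bash
cat >> h.py <<'E'
from scipy.spatial.transform import Rotation as R
def go(pos=None,ax=None):
    """print shift (tool axes, units of 0.03 m) then turn (units of 5 deg) to reach TCP pos / axes matrix columns"""
    s=observe(); q=R.from_quat(s["orientation"])
    if pos is not None: print("shift",np.round(q.inv().apply(np.array(pos)-s["tcp_pos"])/.03,3))
    if ax is not None: print("turn",np.round((q.inv()*R.from_matrix(ax)).as_rotvec(degrees=True)/5,3))
    print("t",s["t"],"tcp",np.round(s["tcp_pos"],4),"F",np.round(s["force"],1),"w",round(s["gripper_width"],4),"g",round(s["grasp_force"],1),"q",np.round(s["joint_positions"],2))
def axes(yaw,tilt):
    """tool x at yaw (deg) level, z down, then turned by tilt about tool y"""
    c,s=np.cos(np.radians(yaw)),np.sin(np.radians(yaw))
    return (R.from_matrix(np.array([[c,s,0],[s,-c,0],[0,0,-1.]]))*R.from_euler('y',tilt,degrees=True)).as_matrix()
E
python3 -m pendant '[1,-0.62,-0.774,0,0,0,0,1,-0.62,-0.774,0,0,0,0,1,-0.62,-0.774,0,0,0,0,1,-0.62,-0.774,0,0,0,0,1,-0.62,-0.774,0,0,0,0,1,-0.62,-0.774,0,0,0,0,1,-0.62,-0.774,0,0,0,0,1,-0.62,-0.774,0,0,0,0,1,-0.62,-0.774,0,0,0,0,1,-0.62,-0.774,0,0,0,0,1,-0.62,-0.774,0,0,0,0,1,-0.62,-0.774,0,0,0,0,1,-0.62,-0.774,0,0,0,0,1,-0.62,-0.774,0,0,0,0,1,-0.62,-0.774,0,0,0,0,1,-0.62,-0.774,0,0,0,0,1,-0.62,-0.774,0,0,0,0,1,-0.62,-0.774,0,0,0,0,1,-0.62,-0.774,0,0,0,0,1,-0.62,-0.774,0,0,0,0]'
python3 - <<'E'
from h import *
go((.4937,-.33,.239),axes(63.5,0))
E
```

```text
t: 1.77
tcp_pos: [0.3876, -0.0225, 0.2393]
orientation: [0.171, 0.985, -0.0, 0.0]
force: [0.4, 0.4, -0.3]
gripper_width: 0.0854
grasp_force: 0.0
shift [-6.779 -8.465  0.01 ]
turn [1.0000e-03 2.0000e-03 1.9369e+01]
t 1.7667 tcp [ 0.3876 -0.0225  0.2393] F [ 0.4  0.4 -0.3] w 0.0854 g 0.0 q [-0.26 -0.25  1.82 -0.    1.57 -1.48]
```

```bash
python3 -m pendant '[1,-0.616,-0.77,0,0,0,0,1,-0.616,-0.77,0,0,0,0,1,-0.616,-0.77,0,0,0,0,1,-0.616,-0.77,0,0,0,0,1,-0.616,-0.77,0,0,0,0,1,-0.616,-0.77,0,0,0,0,1,-0.616,-0.77,0,0,0,0,1,-0.616,-0.77,0,0,0,0,1,-0.616,-0.77,0,0,0,0,1,-0.616,-0.77,0,0,0,0,1,-0.616,-0.77,0,0,0,0]' >/dev/null
python3 -m pendant '[1,0,0,0,0,0,0.97,1,0,0,0,0,0,0.97,1,0,0,0,0,0,0.97,1,0,0,0,0,0,0.97,1,0,0,0,0,0,0.97,1,0,0,0,0,0,0.97,1,0,0,0,0,0,0.97,1,0,0,0,0,0,0.97,1,0,0,0,0,0,0.97,1,0,0,0,0,0,0.97,1,0,0,0,0,0,0.97,1,0,0,0,0,0,0.97,1,0,0,0,0,0,0.97,1,0,0,0,0,0,0.97,1,0,0,0,0,0,0.97,1,0,0,0,0,0,0.97,1,0,0,0,0,0,0.97,1,0,0,0,0,0,0.97,1,0,0,0,0,0,0.97]'
python3 - <<'E'
from h import *
A=axes(63.5,-35); go(None,A)
G=np.array([.4937,-.33,.034]); p=G+.011*A[:,2]-.1*A[:,2]; go(p)
E
```

```text
t: 4.27
tcp_pos: [0.4935, -0.3285, 0.239]
orientation: [0.829, 0.559, -0.0, -0.0]
force: [0.1, -0.4, -0.3]
gripper_width: 0.0854
grasp_force: 0.0
turn [ 0.266 -6.998  0.868]
t 4.2667 tcp [ 0.4935 -0.3285  0.239 ] F [ 0.1 -0.4 -0.3] w 0.0854 g 0.0 q [-0.72  0.19  1.39 -0.    1.56 -0.33]
shift [1.651 0.161 4.403]
t 4.2667 tcp [ 0.4935 -0.3285  0.239 ] F [ 0.1 -0.4 -0.3] w 0.0854 g 0.0 q [-0.72  0.19  1.39 -0.    1.56 -0.33]
```

```bash
python3 -m pendant '[1,0,0,0,0,0,0,1,0,0,0,0,0,0]'|head -1
python3 - <<'E'
from h import *
A=axes(63.5,-35); go(None,A)
G=np.array([.4937,-.33,.034]); p=G+.011*A[:,2]-.1*A[:,2]; go(p)
E
```

```text
t: 4.43
turn [ 0.292 -6.996  0.944]
t 4.4333 tcp [ 0.4935 -0.3285  0.2391] F [-0.  -1.  -0.2] w 0.0853 g 0.0 q [-0.72  0.19  1.39 -0.    1.56 -0.34]
shift [1.65  0.171 4.406]
t 4.4333 tcp [ 0.4935 -0.3285  0.2391] F [-0.  -1.  -0.2] w 0.0853 g 0.0 q [-0.72  0.19  1.39 -0.    1.56 -0.34]
```

```bash
python3 -m pendant '[1,0,0,0,0,0,0.99,1,0,0,0,0,-1,0,1,0,0,0,0,-1,0,1,0,0,0,0,-1,0,1,0,0,0,0,-1,0,1,0,0,0,0,-1,0,1,0,0,0,0,-1,0,1,0,0,0,0,-1,0,1,0,0,0,0,0,0]'|head -1
python3 - <<'E'
from h import *
A=axes(63.5,-35); go(None,A)
G=np.array([.4937,-.33,.034]); p=G+.011*A[:,2]-.08*A[:,2]; go(p)
E
```

```text
t: 5.18
turn [-0.038  0.055  0.038]
t 5.1833 tcp [ 0.494  -0.327   0.2377] F [-0.2 -0.  -1.4] w 0.0853 g 0.0 q [-0.41  0.23  1.47 -0.62  1.5   0.11]
shift [3.833 0.06  3.296]
t 5.1833 tcp [ 0.494  -0.327   0.2377] F [-0.2 -0.  -1.4] w 0.0853 g 0.0 q [-0.41  0.23  1.47 -0.62  1.5   0.11]
```

Approach to 80 mm standoff, then look.

```bash
python3 -m pendant '[1,0.96,0.015,0.82,0,0,0,1,0.96,0.015,0.82,0,0,0,1,0.96,0.015,0.82,0,0,0,1,0.96,0.015,0.82,0,0,0,1,0,0,0,0,0,0]'|head -2
python3 - <<'E'
from h import *
A=axes(63.5,-35)
G=np.array([.4937,-.33,.034]); go(G+.011*A[:,2],A)
p,d,K,T=cam("scene"); a=cv2.resize(p[60:240,130:370],(800,600)); cv2.imwrite("pics/s1.png",a[...,::-1])
E
```

```text
t: 5.6
tcp_pos: [0.5102, -0.2935, 0.0858]
shift [-0.108  0.077  2.547]
turn [-0.116 -0.026  0.044]
t 5.6 tcp [ 0.5102 -0.2935  0.0858] F [-0.8  0.  -1.4] w 0.0857 g 0.0 q [-0.35  0.37  1.61 -0.63  1.31  0.32]
```

View pics/s1.png

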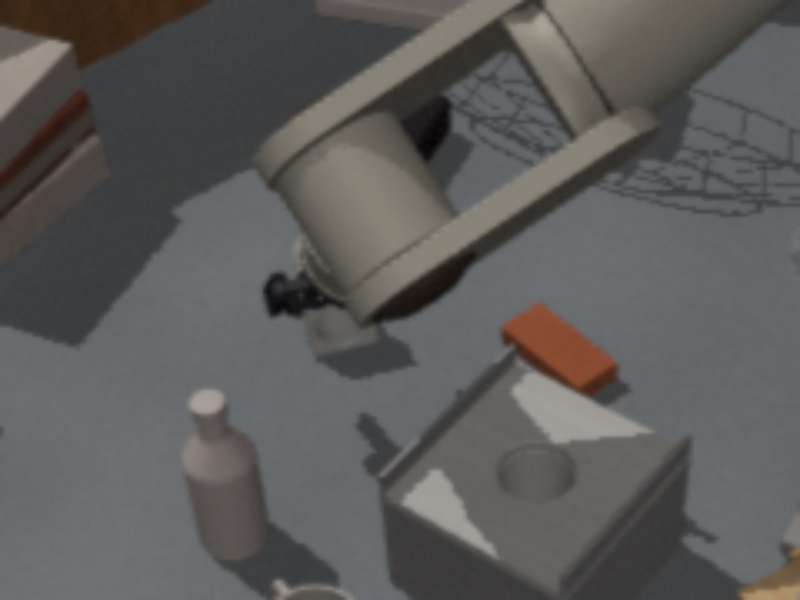

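The wrist hides most of the sleeve (collar end at about (345,325)). The clearances to the bottle and tank are fine, so I'll move in.

```bash
python3 -m pendant '[1,-0.027,0.02,0.6,0,0,0,1,-0.027,0.02,0.6,0,0,0,1,-0.027,0.02,0.6,0,0,0,1,-0.027,0.02,0.5,0,0,0,1,0,0,0.3,0,0,0,1,0,0,0,0,0,0]'|head -4
python3 -m pendant '[-0.2,0,0,0,0,0,0,-0.2,0,0,0,0,0,0,-0.2,0,0,0,0,0,0,-0.2,0,0,0,0,0,0,-0.2,0,0,0,0,0,0,-0.2,0,0,0,0,0,0,-0.2,0,0,0,0,0,0,-0.2,0,0,0,0,0,0]' 50
```

```text
t: 6.15
tcp_pos: [0.4926, -0.3403, 0.0314]
orientation: [0.812, 0.5, -0.256, 0.157]
force: [-0.9, 0.8, 0.0]
t: 6.82
tcp_pos: [0.4939, -0.3389, 0.0323]
orientation: [0.812, 0.5, -0.256, 0.159]
force: [-1.9, -0.5, 5.7]
gripper_width: 0.0612
grasp_force: 53.2
```

```bash
python3 -m pendant '[-0.2,-0.26,0,-0.37,0,0,0,-0.2,-0.52,0,-0.74,0,0,0,-0.2,-0.52,0,-0.74,0,0,0,-0.2,-0.52,0,-0.74,0,0,0,-0.2,-0.52,0,-0.74,0,0,0,-0.2,-0.26,0,-0.37,0,0,0,-0.2,0,0,0,0,0,0]'
python3 -m pendant '[-0.2,0,0,0,0,0.6,0,-0.2,0,0,0,0,0.8,0,-0.2,0,0,0,0,0.8,0,-0.2,0,0,0,0,0.8,0,-0.2,0,0,0,0,0.8,0,-0.2,0,0,0,0,0.8,0,-0.2,0,0,0,0,0.8,0,-0.2,0,0,0,0,0.8,0,-0.2,0,0,0,0,0.8,0,-0.2,0,0,0,0,0.8,0,-0.2,0,0,0,0,0.8,0]'
python3 - <<'E'
from h import *
go(None,axes(63.5,48.4))
E
```

```text
t: 7.4
tcp_pos: [0.4941, -0.3393, 0.1704]
orientation: [0.812, 0.5, -0.255, 0.16]
force: [-0.0, -0.4, -2.8]
gripper_width: 0.0613
grasp_force: 56.0
t: 8.32
tcp_pos: [0.4928, -0.3387, 0.1651]
orientation: [0.849, 0.523, 0.061, -0.038]
force: [0.6, 0.3, -3.9]
gripper_width: 0.0616
grasp_force: 55.7
turn [ 0.011  8.036 -0.052]
t 8.3167 tcp [ 0.4928 -0.3387  0.1651] F [ 0.6  0.3 -3.9] w 0.0616 g 55.7 q [-0.8   0.25  1.48  0.14  1.47 -0.35]
```

```bash
python3 -m pendant '[-0.2,0,0,0,0,0.8,0,-0.2,0,0,0,0,0.8,0,-0.2,0,0,0,0,0.8,0,-0.2,0,0,0,0,0.8,0,-0.2,0,0,0,0,0.8,0,-0.2,0,0,0,0,0.8,0,-0.2,0,0,0,0,0.8,0,-0.2,0,0,0,0,0.8,0,-0.2,0,0,0,0,0.8,0,-0.2,0,0,0,0,0.8,0,-0.2,0,0,0,0,0,0,-0.2,0,0,0,0,0,0]'|tail -2
python3 - <<'E'
from h import *
go(None,axes(63.5,48.4))
for n,(u0,v0,u1,v1) in dict(scene=(170,60,320,200)).items():
    p,d,K,T=cam(n); a=cv2.resize(p[v0:v1,u0:u1],(750,600),interpolation=cv2.INTER_CUBIC); cv2.imwrite("pics/s2.png",a[...,::-1])
E
```

```text
gripper_width: 0.0613
grasp_force: 55.9
turn [ 0.023  0.088 -0.068]
t 9.3167 tcp [ 0.4925 -0.3392  0.1644] F [ 0.7  0.4 -3. ] w 0.0613 g 55.9 q [-1.07  0.46  1.41  0.67  1.78 -0.63]
```

View pics/s2.png

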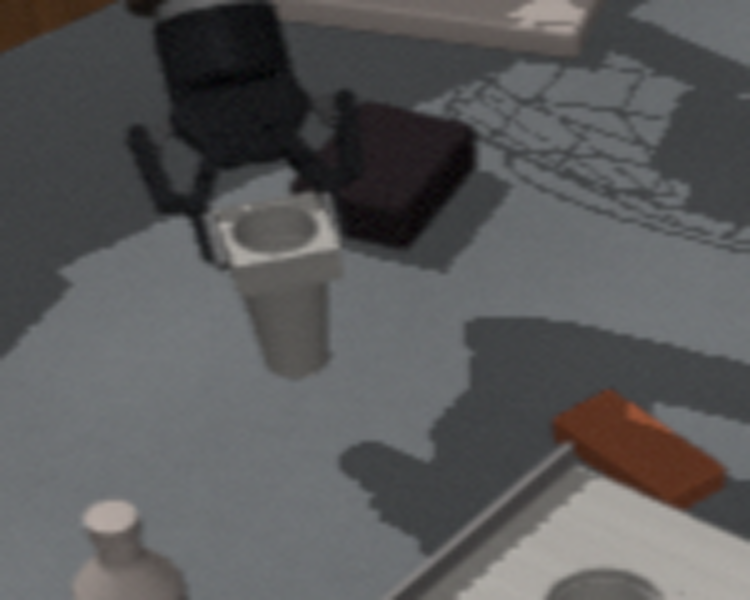

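The sleeve hangs upright in the grip, collar at (280,240) in the crop and narrow end at (297,365). I'll measure its lean and height before lowering.

```bash
cat > lean.py <<'E'
from h import *
np.set_printoptions(precision=4,suppress=True)
def lean(c,zlo,zhi,N=10,r=.042,rin=0):
    for n in("scene","top"):
        Z=[]
        for i in range(N):
            p,d,K,T=cam(n); Z.append(np.where(d>0,d,np.nan))
        W=world(np.nanmean(Z,0),K,T); rr=np.hypot(W[...,0]-c[0],W[...,1]-c[1])
        P=W[(rr<r)&(rr>rin)&(W[...,2]>zlo)&(W[...,2]<zhi)]
        if len(P)<15: print(n,"few",len(P)); continue
        for k in range(3):
            A=np.c_[P[:,:2]-P[:,:2].mean(0),np.ones(len(P))]; s,*_=np.linalg.lstsq(A,P[:,2],rcond=None); e=P[:,2]-A@s; P=P[abs(e)<max(2.2*e.std(),.001)]
        print(n,len(P),"centre",cv2.minAreaRect(P[:,:2].astype(np.float32)),"z",s[2],"slope deg",np.degrees(s[:2]),"rms",e.std())
E
python3 - <<'E'
from lean import *
s=observe(); z=R.from_quat(s["orientation"]).as_matrix()[:,2]; G=s["tcp_pos"]-.011*z; print(G)
lean(G[:2],G[2]+.004,G[2]+.05)
z=np.load("top0.npz") if 0 else None
p,d,K,T=cam("scene"); W=world(d,K,T); B=W[(np.hypot(W[...,0]-G[0],W[...,1]-G[1])<.05)&(W[...,2]>.03)&(W[...,2]<.14)]
for lo in np.arange(.03,.14,.01):
    b=B[(B[:,2]>lo)&(B[:,2]<lo+.01)]; print(round(lo,3),len(b),b.mean(0) if len(b) else '', b.min(0) if len(b) else '')
E
```

```text
[ 0.4892 -0.3463  0.1727]
scene 394 centre ((0.48998749256134033, -0.3452461361885071), (0.08021502196788788, 0.0831071212887764), 57.81090545654297) z 0.19410064084079248 slope deg [ -8.5284 -16.1335] rms 0.009848134845417777
top 596 centre ((0.4925060272216797, -0.3398001790046692), (0.06255022436380386, 0.08331578224897385), 62.61768341064453) z 0.19154768635967437 slope deg [-3.2556 -6.4132] rms 0.006500691936005402
0.03 0  
0.04 0  
0.05 0  
0.06 2 [ 0.4972 -0.3298  0.0696] [ 0.4849 -0.3392  0.0694]
0.07 26 [ 0.4994 -0.3246  0.0756] [ 0.4782 -0.3418  0.0707]
0.08 30 [ 0.501  -0.3238  0.0844] [ 0.4802 -0.3447  0.0803]
0.09 33 [ 0.501  -0.3239  0.0953] [ 0.4784 -0.342   0.0902]
0.1 32 [ 0.5018 -0.3236  0.1046] [ 0.4786 -0.3466  0.1003]
0.11 30 [ 0.5003 -0.321   0.1151] [ 0.4764 -0.3453  0.1103]
0.12 40 [ 0.5042 -0.3214  0.1251] [ 0.4758 -0.3423  0.12  ]
0.13 38 [ 0.5033 -0.3206  0.1347] [ 0.4764 -0.3423  0.1301]
0.14 0
```

```bash
python3 - <<'E'
s=open('lean.py').read()
s=s.replace("P=W[(rr<r)","g=cv2.cvtColor(p,cv2.COLOR_RGB2GRAY); g=cv2.erode(g,np.ones((3,3),np.uint8)); P=W[(g>70)&(rr<r)")
open('lean.py','w').write(s)
E
python3 - <<'E'
from lean import *
lean((.491,-.341),.181,.203,6)
E
```

```text
scene 228 centre ((0.4938215911388397, -0.3380671739578247), (0.06374173611402512, 0.06726182252168655), 61.894927978515625) z 0.19007831321705174 slope deg [-1.0899 -0.4691] rms 0.0032720389534382187
top 384 centre ((0.49235621094703674, -0.3398396670818329), (0.06234876438975334, 0.0676908940076828), 63.38629150390625) z 0.19141076219891368 slope deg [-0.9072  0.301 ] rms 0.0010519884381744063
```

Lean is under 1°, and the narrow end is about 68 mm up. Lowering.

```bash
python3 -m pendant '[-0.2,-0.25,0,0.22,0,0,0,-0.2,-0.5,0,0.443,0,0,0,-0.2,-0.5,0,0.443,0,0,0,-0.2,-0.2,0,0.177,0,0,0,-0.2,0,0,0,0,0,0,-0.2,0,0,0,0,0,0]'
python3 -m pendant '[-0.2,-0.05,0,0.044,0,0,0,-0.2,-0.05,0,0.044,0,0,0,-0.2,-0.05,0,0.044,0,0,0,-0.2,0,0,0,0,0,0,-0.2,0,0,0,0,0,0]'
python3 - <<'E'
from lean import *
lean((.491,-.341),.118,.150,3)
E
```

```text
t: 11.52
tcp_pos: [0.4928, -0.3395, 0.1083]
orientation: [0.778, 0.479, 0.346, -0.214]
force: [-0.1, -0.5, -2.7]
gripper_width: 0.0613
grasp_force: 55.8
t: 11.93
tcp_pos: [0.4927, -0.3396, 0.1024]
orientation: [0.778, 0.479, 0.346, -0.213]
force: [-0.2, -0.7, -4.0]
gripper_width: 0.0611
grasp_force: 55.8
scene 217 centre ((0.4935041666030884, -0.3377355635166168), (0.06831075996160507, 0.0672723650932312), 64.99627685546875) z 0.12670588360442867 slope deg [-0.7818 -0.2002] rms 0.003241936801357593
top 343 centre ((0.49144089221954346, -0.3398387134075165), (0.0628310963511467, 0.06642939150333405), 63.88954162597656) z 0.1274519113653025 slope deg [-0.4666 -0.1817] rms 0.0013179860983352479
```

Top is at 0.1270 and should be 0.123 when down, so I'll lower in 1 mm rows.

```bash
python3 -m pendant '[-0.2,-0.025,0,0.022,0,0,0,-0.2,-0.025,0,0.022,0,0,0,-0.2,-0.025,0,0.022,0,0,0,-0.2,0,0,0,0,0,0,-0.2,0,0,0,0,0,0]'
python3 -m pendant '[-0.2,-0.018,0,0.016,0,0,0,-0.2,-0.018,0,0.016,0,0,0,-0.2,0,0,0,0,0,0,-0.2,0,0,0,0,0,0]'
```

```text
t: 12.65
tcp_pos: [0.4927, -0.3396, 0.0991]
orientation: [0.778, 0.479, 0.346, -0.213]
force: [0.9, -0.2, -3.5]
gripper_width: 0.0613
grasp_force: 55.8
t: 12.98
tcp_pos: [0.4927, -0.3397, 0.0979]
orientation: [0.778, 0.479, 0.346, -0.213]
force: [-0.2, 0.4, -2.2]
gripper_width: 0.0611
grasp_force: 56.2
```

```bash
python3 -m pendant '[-0.2,-0.012,0,0.011,0,0,0,-0.2,-0.012,0,0.011,0,0,0,-0.2,0,0,0,0,0,0,-0.2,0,0,0,0,0,0]'|sed -n 2,4p
python3 -m pendant '[-0.2,-0.012,0,0.011,0,0,0,-0.2,-0.012,0,0.011,0,0,0,-0.2,0,0,0,0,0,0,-0.2,0,0,0,0,0,0]'|sed -n 2,4p
```

```text
tcp_pos: [0.4927, -0.3397, 0.0977]
orientation: [0.778, 0.479, 0.347, -0.213]
force: [-3.7, -0.1, 8.8]
tcp_pos: [0.4927, -0.3397, 0.0976]
orientation: [0.777, 0.479, 0.347, -0.213]
force: [-7.3, -0.5, 18.3]
```

Contact. I'll ease off slightly and open slowly.

```bash
python3 -m pendant '[-0.2,0.014,0,-0.012,0,0,0,-0.2,0,0,0,0,0,0]'|sed -n 2,4p
python3 -m pendant '[0.5,0,0,0,0,0,0,0.6,0,0,0,0,0,0,0.8,0,0,0,0,0,0,1,0,0,0,0,0,0,1,0,0,0,0,0,0,1,0,0,0,0,0,0,1,0,0,0,0,0,0]'
python3 - <<'E'
from lean import *
lean((.491,-.341),.110,.14,3)
E
```

```text
tcp_pos: [0.4927, -0.3397, 0.0977]
orientation: [0.778, 0.479, 0.347, -0.213]
force: [-5.7, 0.5, 13.2]
t: 14.4
tcp_pos: [0.4927, -0.3396, 0.0963]
orientation: [0.778, 0.479, 0.346, -0.213]
force: [0.5, -0.3, 0.1]
gripper_width: 0.0853
grasp_force: 0.0
scene 238 centre ((0.49115750193595886, -0.33681824803352356), (0.06954807043075562, 0.062485504895448685), 63.23488998413086) z 0.12121306741736083 slope deg [-0.8507 -1.5705] rms 0.004064156970146157
top 341 centre ((0.48989978432655334, -0.33988723158836365), (0.0633980929851532, 0.06200720742344856), 63.978431701660156) z 0.1226537093135299 slope deg [ 0.1009 -0.0034] rms 0.0014118675815076329
```

Standing, level, at (0.490,-0.340). Retreating along the tool axis, then turning the tool vertical.

```bash
python3 -m pendant '[1,0,0,-0.3,0,0,0,1,0,0,-0.6,0,0,0,1,0,0,-0.9,0,0,0,1,0,0,-0.9,0,0,0,1,0,0,-0.9,0,0,0,1,0,0,-0.9,0,0,0,1,0.75,0,-0.66,0,0,0,1,0.75,0,-0.66,0,0,0,1,0,0,0,0,0,0]'|sed -n 1,4p
python3 -m pendant '[1,0,0,0,0,-0.8,0,1,0,0,0,0,-0.8,0,1,0,0,0,0,-0.8,0,1,0,0,0,0,-0.8,0,1,0,0,0,0,-0.8,0,1,0,0,0,0,-0.8,0,1,0,0,0,0,-0.8,0,1,0,0,0,0,-0.8,0,1,0,0,0,0,-0.8,0,1,0,0,0,0,-0.8,0,1,0,0,0,0,-0.8,0,1,0,0,0,0,-0.8,0,1,0,0,0,0,0,0]'|sed -n 1,4p
python3 - <<'E'
from lean import *
lean((.491,-.341),.110,.14,3)
go((.49,-.3397,.24),axes(63.5,0))
E
```

```text
t: 15.45
tcp_pos: [0.4478, -0.43, 0.2527]
orientation: [0.778, 0.481, 0.346, -0.21]
force: [0.1, -0.8, -0.2]
t: 16.53
tcp_pos: [0.4485, -0.4276, 0.2478]
orientation: [0.851, 0.525, -0.001, 0.002]
force: [0.3, 1.6, 0.0]
scene 234 centre ((0.49148598313331604, -0.3374113142490387), (0.06816387176513672, 0.062059011310338974), 63.01099395751953) z 0.12095883324644954 slope deg [-0.9407 -1.0668] rms 0.0040712727135769735
top 343 centre ((0.4901345372200012, -0.33964765071868896), (0.06268543750047684, 0.06210305541753769), 63.507076263427734) z 0.12274572114786719 slope deg [-0.0612 -0.0107] rms 0.0015376391034599985
shift [ 3.302 -0.079  0.217]
turn [-0.006 -0.016 -0.061]
t 16.8333 tcp [ 0.4474 -0.4292  0.2464] F [-0.3 -0.1  0.3] w 0.085 g 0.0 q [-0.89  0.24  1.31  0.    1.59 -0.42]
```

```bash
python3 -m pendant '[1,0.83,-0.02,0.05,0,0,0,1,0.83,-0.02,0.05,0,0,0,1,0.83,-0.02,0.05,0,0,-0.06,1,0.83,-0.02,0.05,0,0,0,1,0,0,0,0,0,0,1,0,0,0,0,0,0,1,0,0,0,0,0,0]'|sed -n 1,3p
python3 - <<'E'
from h import *
go((.49,-.3397,.107),axes(63.5,0))
E
```

```text
t: 17.42
tcp_pos: [0.4902, -0.3392, 0.2405]
orientation: [0.85, 0.526, 0.0, -0.0]
shift [-1.900e-02  4.000e-03  4.451e+00]
turn [-0.003 -0.002  0.006]
t 17.4167 tcp [ 0.4902 -0.3392  0.2405] F [-0.6 -0.2 -0.4] w 0.0855 g 0.0 q [-0.73  0.19  1.38  0.    1.56 -0.27]
```

```bash
python3 -m pendant '[1,0,0,0.5,0,0,0,1,0,0,0.8,0,0,0,1,0,0,0.8,0,0,0,1,0,0,0.8,0,0,0,1,0,0,0.6,0,0,0,1,0,0,0.5,0,0,0,1,0,0,0.3,0,0,0,1,0,0,0.15,0,0,0,1,0,0,0,0,0,0]'|sed -n 1,4p
python3 -m pendant '[0.6,0,0,0,0,0,0,0.5,0,0,0,0,0,0,0.3,0,0,0,0,0,0,0,0,0,0,0,0,0,-0.2,0,0,0,0,0,0,-0.2,0,0,0,0,0,0,-0.2,0,0,0,0,0,0]' 50
python3 - <<'E'
from lean import *
lean((.491,-.341),.114,.131,3)
E
```

```text
t: 18.17
tcp_pos: [0.49, -0.339, 0.1065]
orientation: [0.85, 0.526, -0.0, -0.001]
force: [-0.3, -0.0, 0.2]
t: 18.75
tcp_pos: [0.4908, -0.339, 0.1086]
orientation: [0.85, 0.527, 0.0, 0.001]
force: [-0.3, 0.2, 4.7]
gripper_width: 0.0611
grasp_force: 53.6
scene 175 centre ((0.4886203706264496, -0.3374231457710266), (0.0661032646894455, 0.05971461534500122), 61.335670471191406) z 0.12184929517561331 slope deg [-0.1102 -0.6139] rms 0.0029905089772204194
top 129 centre ((0.5012131333351135, -0.3182772994041443), (0.022048573940992355, 0.06159564480185509), 53.011924743652344) z 0.12283550023146218 slope deg [-0.2015 -1.7672] rms 0.001057005344350032
```

```bash
python3 -m pendant '[-0.2,0,0,-0.2,0,0,0,-0.2,0,0,-0.5,0,0,0,-0.2,0,0,-0.8,0,0,0,-0.2,0,0,-0.8,0,0,0,-0.2,0,0,-0.8,0,0,0,-0.2,0,0,-0.8,0,0,0,-0.2,0,0,-0.8,0,0,0,-0.2,0,0,-0.7,0,0,0,-0.2,0,0,-0.4,0,0,0,-0.2,0,0,0,0,0,0]'
python3 - <<'E'
from lean import *
lean((.491,-.341),.275,.305,3)
go((.5498,-.0046,.285),axes(63.5,0))
E
```

```text
t: 19.88
tcp_pos: [0.4909, -0.3389, 0.2841]
orientation: [0.85, 0.527, 0.001, 0.002]
force: [0.1, -0.3, -2.5]
gripper_width: 0.061
grasp_force: 56.1
scene 322 centre ((0.4910970628261566, -0.33542680740356445), (0.06383537501096725, 0.05749056860804558), 63.10166931152344) z 0.28942024606813477 slope deg [ 0.4729 -1.7793] rms 0.007417263001403176
top 238 centre ((0.49653762578964233, -0.3233106732368469), (0.028961235657334328, 0.061953652650117874), 62.08721923828125) z 0.2928002061655575 slope deg [-3.8765 -8.7106] rms 0.002776912886192813
shift [10.845 -3.175 -0.164]
turn [-0.023 -0.005  0.011]
t 20.1833 tcp [ 0.4902 -0.3383  0.2797] F [-1.3  0.4 -3.2] w 0.0608 g 56.1 q [-0.73  0.19  1.32 -0.    1.64 -0.27]
```

```bash
python3 -m pendant '[-0.2,0.4,-0.12,0,0,0,0,-0.2,0.9,-0.265,0,0,0,0,-0.2,0.9,-0.265,0,0,0,0,-0.2,0.9,-0.265,0,0,0,0,-0.2,0.9,-0.265,0,0,0,0,-0.2,0.9,-0.265,0,0,0,0,-0.2,0.9,-0.265,0,0,0,0,-0.2,0.9,-0.265,0,0,0,0,-0.2,0.9,-0.265,0,0,0,0,-0.2,0.9,-0.265,0,0,0,0,-0.2,0.9,-0.265,0,0,0,0,-0.2,0.9,-0.265,0,0,0,0,-0.2,0.54,-0.14,0,0,0,0,-0.2,0,0,0,0,0,0,-0.2,0,0,0,0,0,0]'|sed -n 1,3p
python3 - <<'E'
from h import *
go((.5498,-.0046,.24),axes(63.5,0))
p,d,K,T=cam("scene"); a=cv2.resize(p[130:270,210:370],(640,560),interpolation=cv2.INTER_CUBIC); cv2.imwrite("pics/s3.png",a[...,::-1])
E
```

```text
t: 21.43
tcp_pos: [0.5497, -0.0037, 0.2807]
orientation: [0.85, 0.527, -0.0, -0.0]
shift [-0.025  0.017  1.355]
turn [-0.007  0.004  0.034]
t 21.4333 tcp [ 0.5497 -0.0037  0.2807] F [ 0.4  0.3 -4. ] w 0.0609 g 56.0 q [-0.15  0.09  1.42 -0.    1.63  0.31]
```

View pics/s3.png

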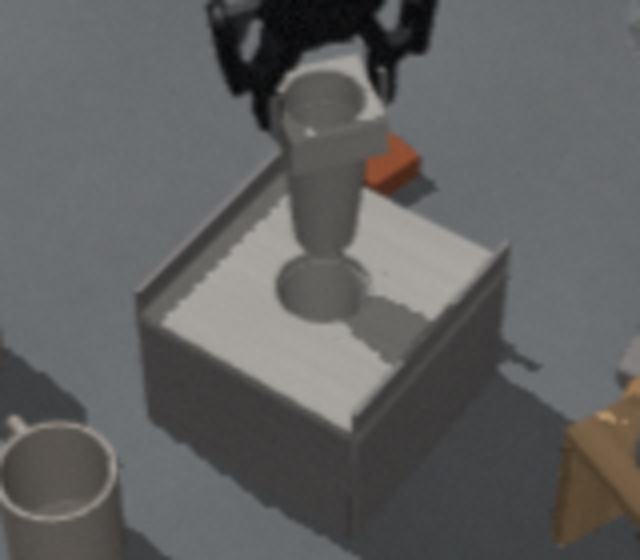

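The narrow end at (325,240) sits over the mouth at (322,285) in the crop, aligned laterally. Lowering to 15 mm above home.

```bash
python3 -m pendant '[-0.2,-0.025,0.017,0.3,0,0,0,-0.2,0,0,0.6,0,0,0,-0.2,0,0,0.7,0,0,0,-0.2,0,0,0.7,0,0,0,-0.2,0,0,0.7,0,0,0,-0.2,0,0,0.6,0,0,0,-0.2,0,0,0.4,0,0,0,-0.2,0,0,0.3,0,0,0,-0.2,0,0,0,0,0,0,-0.2,0,0,0,0,0,0]'
python3 - <<'E'
from h import *
go((.5498,-.0046,.1336),axes(63.5,0))
E
```

```text
t: 22.32
tcp_pos: [0.5501, -0.0061, 0.1523]
orientation: [0.85, 0.526, -0.0, 0.0]
force: [0.4, -0.3, -3.3]
gripper_width: 0.0608
grasp_force: 55.8
shift [ 0.041 -0.033  0.624]
turn [0.001 0.002 0.007]
t 22.3167 tcp [ 0.5501 -0.0061  0.1523] F [ 0.4 -0.3 -3.3] w 0.0608 g 55.8 q [-0.15  0.14  1.62 -0.    1.37  0.31]
```

```bash
python3 -m pendant '[-0.2,0.03,-0.02,0.08,0,0,0,-0.2,0,0,0.08,0,0,0,-0.2,0,0,0.08,0,0,0,-0.2,0,0,0.08,0,0,0,-0.2,0,0,0,0,0,0,-0.2,0,0,0,0,0,0]'|sed -n 2,4p
python3 -m pendant '[-0.2,0,0,0.05,0,0,0,-0.2,0,0,0.05,0,0,0,-0.2,0,0,0.05,0,0,0,-0.2,0,0,0,0,0,0,-0.2,0,0,0,0,0,0]'|sed -n 2,4p
```

```text
tcp_pos: [0.5499, -0.0047, 0.1425]
orientation: [0.85, 0.527, -0.0, -0.0]
force: [-1.1, 0.7, -3.0]
tcp_pos: [0.5499, -0.0048, 0.1379]
orientation: [0.85, 0.527, -0.0, -0.0]
force: [0.5, -0.2, -3.0]
```

```bash
python3 -m pendant '[-0.2,0,0,0.04,0,0,0,-0.2,0,0,0.04,0,0,0,-0.2,0,0,0,0,0,0,-0.2,0,0,0,0,0,0]'|sed -n 2,4p
python3 -m pendant '[-0.2,0,0,0.03,0,0,0,-0.2,0,0,0.03,0,0,0,-0.2,0,0,0,0,0,0,-0.2,0,0,0,0,0,0]'|sed -n 2,4p
python3 - <<'E'
from lean import *
lean((.549,-.005),.142,.155,3)
E
```

```text
tcp_pos: [0.5499, -0.0048, 0.1355]
orientation: [0.85, 0.527, -0.0, -0.0]
force: [0.0, -0.7, -4.2]
tcp_pos: [0.5499, -0.0047, 0.1338]
orientation: [0.85, 0.527, -0.0, 0.0]
force: [-0.4, -0.2, -4.1]
scene 174 centre ((0.5478351712226868, -0.003813140094280243), (0.06641487777233124, 0.05978834256529808), 62.29153060913086) z 0.14753836716832272 slope deg [0.3243 0.925 ] rms 0.0021533318146944626
top few 0
```

```bash
python3 -m pendant '[-0.2,0,0,0.02,0,0,0,-0.2,0,0,0.02,0,0,0,-0.2,0,0,0,0,0,0,-0.2,0,0,0,0,0,0]'|sed -n 2,4p
python3 -m pendant '[-0.2,0,0,0.02,0,0,0,-0.2,0,0,0.01,0,0,0,-0.2,0,0,0,0,0,0,-0.2,0,0,0,0,0,0]'|sed -n 2,4p
```

```text
tcp_pos: [0.55, -0.0047, 0.1336]
orientation: [0.85, 0.527, 0.0, 0.0]
force: [-6.2, 1.1, 12.0]
tcp_pos: [0.55, -0.0048, 0.1336]
orientation: [0.85, 0.527, 0.0, 0.0]
force: [-10.4, 0.8, 22.2]
```

Contact exactly at the expected home height. Ease off and release.

```bash
python3 -m pendant '[-0.2,0,0,-0.025,0,0,0,-0.2,0,0,0,0,0,0,0.3,0,0,0,0,0,0,0.5,0,0,0,0,0,0,0.7,0,0,0,0,0,0,1,0,0,0,0,0,0,1,0,0,0,0,0,0,1,0,0,0,0,0,0]'|sed -n 2,5p
python3 -m pendant '[1,0,0,-0.2,0,0,0,1,0,0,-0.5,0,0,0,1,0,0,-0.8,0,0,0,1,0,0,-0.8,0,0,0,1,0,0,-0.8,0,0,0,1,0,0,-0.8,0,0,0,1,0,0,-0.3,0,0,0,1,0,0,0,0,0,0]'|sed -n 1,4p
python3 - <<'E'
from lean import *
lean((.549,-.005),.142,.155,4)
go((.488,.2515,.25),axes(-13,0))
go((.488,.2515,.25),axes(77,0))
E
```

```text
tcp_pos: [0.55, -0.0047, 0.1324]
orientation: [0.85, 0.527, -0.0, 0.0]
force: [-0.1, -0.7, -0.6]
gripper_width: 0.0859
t: 26.2
tcp_pos: [0.5506, -0.0048, 0.2609]
orientation: [0.85, 0.527, 0.001, 0.001]
force: [1.3, 0.1, 0.3]
scene 230 centre ((0.5498864650726318, -0.003665972501039505), (0.06426100432872772, 0.062268760055303574), 64.06805419921875) z 0.14796741163737356 slope deg [-0.3072 -0.5539] rms 0.0014690293725650985
top few 0
shift [ 6.731 -5.646  0.259]
turn [-0.007  0.013 15.312]
t 26.6 tcp [ 0.5498 -0.0047  0.2577] F [-0.2  0.2 -0.2] w 0.0853 g 0.0 q [-0.15  0.09  1.46 -0.    1.59  0.31]
shift [ 6.731 -5.646  0.259]
turn [-0.013  0.004 -2.688]
t 26.6 tcp [ 0.5498 -0.0047  0.2577] F [-0.2  0.2 -0.2] w 0.0853 g 0.0 q [-0.15  0.09  1.46 -0.    1.59  0.31]
```

Sleeve top is at 0.148, level and seated. On to the long strainer.

```bash
python3 -m pendant '[0.4,0.34,-0.285,0,0,0,0,0.4,0.673,-0.565,0,0,0,0,0.4,0.673,-0.565,0,0,0,0,0.4,0.673,-0.565,0,0,0,0,0.4,0.673,-0.565,0,0,0,0,0.4,0.673,-0.565,0,0,0,0,0.4,0.673,-0.565,0,0,0,0,0.4,0.673,-0.565,0,0,0,0,0.4,0.673,-0.565,0,0,0,0,0.4,0.673,-0.565,0,0,0,0,0.4,0.34,-0.285,0,0,0,0,0.4,0,0,0,0,0,-0.9,0.4,0,0,0,0,0,-0.9,0.4,0,0,0,0,0,-0.9,0.4,0,0,0,0,0,0,0.4,0,0,0,0,0,0,0.4,0,0,0,0,0,0]'|sed -n 1,5p
python3 - <<'E'
from h import *
go((.4883,.2515,.141),axes(77,0))
E
```

```text
t: 28.02
tcp_pos: [0.488, 0.2517, 0.2583]
orientation: [0.783, 0.622, -0.0, -0.0]
force: [0.0, 0.2, 0.9]
gripper_width: 0.0603
shift [-0.004  0.013  3.912]
turn [-0.002  0.002 -0.021]
t 28.0167 tcp [0.488  0.2517 0.2583] F [0.  0.2 0.9] w 0.0603 g 0.0 q [ 0.34  0.09  1.47 -0.    1.59  0.56]
```

```bash
python3 -m pendant '[0.4,0,0,0.4,0,0,0,0.4,0,0,0.7,0,0,0,0.4,0,0,0.8,0,0,0,0.4,0,0,0.7,0,0,0,0.4,0,0,0.5,0,0,0,0.4,0,0,0.4,0,0,0,0.4,0,0,0.3,0,0,0,0.4,0,0,0.1,0,0,0,0.4,0,0,0,0,0,0]'|sed -n 1,4p
python3 -m pendant '[0,0,0,0,0,0,0,-0.3,0,0,0,0,0,0,-0.6,0,0,0,0,0,0,-0.9,0,0,0,0,0,0,-0.9,0,0,0,0,0,0,-0.9,0,0,0,0,0,0,-0.9,0,0,0,0,0,0,-0.9,0,0,0,0,0,0]' 40
```

```text
t: 28.77
tcp_pos: [0.4879, 0.2517, 0.1409]
orientation: [0.782, 0.623, -0.0, -0.0]
force: [0.2, 0.5, -0.2]
t: 29.43
tcp_pos: [0.4884, 0.2518, 0.1422]
orientation: [0.782, 0.623, 0.001, 0.0]
force: [-0.2, -0.1, 6.5]
gripper_width: 0.0209
grasp_force: 38.9
```

```bash
python3 -m pendant '[-0.9,0,0,0,0,0,0,-0.9,0,0,0,0,0,0,-0.9,0,0,-0.1,0,0,0,-0.9,0,0,-0.2,0,0,0,-0.9,0,0,-0.4,0,0,0,-0.9,0,0,-0.6,0,0,0,-0.9,0,0,-0.8,0,0,0,-0.9,0,0,-0.8,0,0,0,-0.9,0,0,-0.8,0,0,0,-0.9,0,0,-0.8,0,0,0,-0.9,0,0,-0.5,0,0,0,-0.9,0,0,-0.3,0,0,0,-0.9,0,0,0,0,0,0,-0.9,0,0,0,0,0,0]'
python3 - <<'E'
from lean import *
s=observe()["tcp_pos"]
for n in("scene","top"):
    p,d,K,T=cam(n); cv2.imwrite(f"pics/{n}4.png",p[...,::-1])
p=cv2.imread("pics/scene4.png")[140:330,280:450]; q=cv2.imread("pics/top4.png")[170:290,90:240]
cv2.imwrite("pics/c4.png",np.hstack([cv2.resize(p,(400,447)),cv2.resize(q,(400,447))]))
go((.5498,-.0046,.295),axes(77,0))
E
```

```text
t: 30.6
tcp_pos: [0.4879, 0.2518, 0.3002]
orientation: [0.782, 0.623, -0.0, 0.0]
force: [-0.6, -0.2, -3.3]
gripper_width: 0.0208
grasp_force: 39.5
shift [-7.861  3.93   0.143]
turn [-0.018  0.012  0.012]
t 30.7 tcp [0.4877 0.2517 0.2992] F [-0.2 -0.4 -2.5] w 0.0211 g 39.5 q [ 0.34  0.08  1.39 -0.    1.67  0.56]
```

View pics/c4.png

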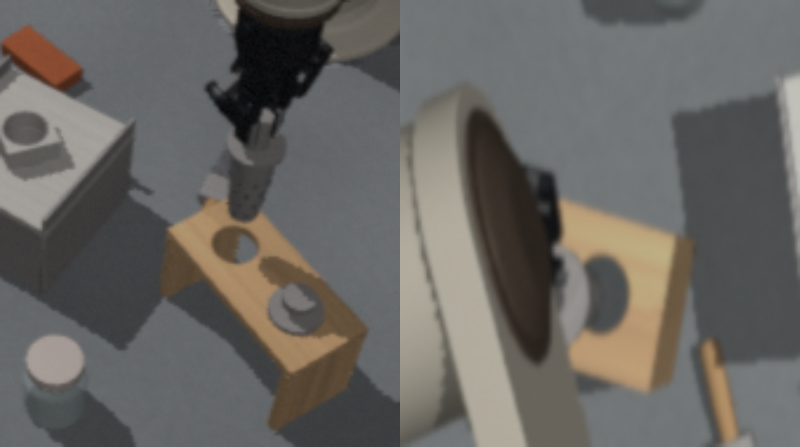

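The long strainer hangs upright in the grip, the short one is still in the rack, and the sleeve is seated. Carrying it over.

```bash
python3 -m pendant '[-0.9,-0.395,0.196,0,0,0,0,-0.9,-0.79,0.392,0,0,0,0,-0.9,-0.79,0.392,0,0,0,0,-0.9,-0.79,0.392,0,0,0,0,-0.9,-0.79,0.392,0,0,0,0,-0.9,-0.79,0.392,0,0,0,0,-0.9,-0.79,0.392,0,0,0,0,-0.9,-0.79,0.392,0,0,0,0,-0.9,-0.79,0.392,0,0,0,0,-0.9,-0.79,0.392,0,0,0,0,-0.9,-0.395,0.196,0,0,0,0,-0.9,0,0,0,0,0,0,-0.9,0,0,0,0,0,0,-0.9,0,0,0,0,0,0]'|sed -n 1,4p
python3 - <<'E'
from lean import *
go((.5493,-.0055,.1695),axes(77,0))
p,d,K,T=cam("scene"); a=cv2.resize(p[120:250,225:355],(600,600),interpolation=cv2.INTER_CUBIC); cv2.imwrite("pics/s5.png",a[...,::-1])
E
```

```text
t: 31.87
tcp_pos: [0.5493, -0.0051, 0.3001]
orientation: [0.782, 0.623, -0.0, -0.0]
force: [0.3, -0.5, -1.6]
shift [-0.013  0.006  4.354]
turn [-0.009 -0.001  0.013]
t 31.8667 tcp [ 0.5493 -0.0051  0.3001] F [ 0.3 -0.5 -1.6] w 0.0208 g 39.4 q [-0.15  0.08  1.39  0.    1.67  0.08]
```

View pics/s5.png

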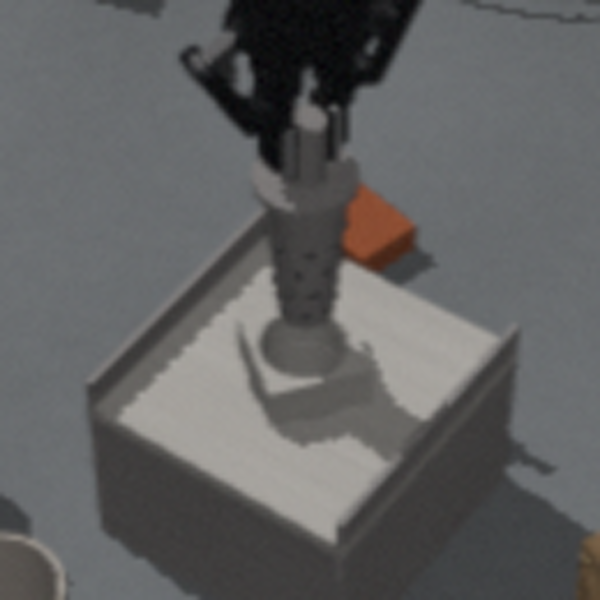

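The strainer bottom at (304,312) is lined up above the sleeve mouth at (305,348). Lowering to 15 mm above home.

```bash
python3 -m pendant '[-0.9,-0.01,0,0.3,0,0,0,-0.9,0,0,0.5,0,0,0,-0.9,0,0,0.5,0,0,0,-0.9,0,0,0.5,0,0,0,-0.9,0,0,0.5,0,0,0,-0.9,0,0,0.5,0,0,0,-0.9,0,0,0.5,0,0,0,-0.9,0,0,0.3,0,0,0,-0.9,0,0,0.2,0,0,0,-0.9,0,0,0,0,0,0,-0.9,0,0,0,0,0,0]'|sed -n 1,4p
python3 -m pendant '[-0.9,0,0,0.08,0,0,0,-0.9,0,0,0.08,0,0,0,-0.9,0,0,0.08,0,0,0,-0.9,0,0,0,0,0,0,-0.9,0,0,0,0,0,0]'|sed -n 2,4p
```

```text
t: 32.83
tcp_pos: [0.5495, -0.0056, 0.1868]
orientation: [0.782, 0.623, 0.0, 0.0]
force: [0.4, -0.1, -2.2]
tcp_pos: [0.5494, -0.0059, 0.1792]
orientation: [0.782, 0.623, -0.0, -0.0]
force: [-0.4, -0.1, -2.0]
```

```bash
python3 -m pendant '[-0.9,0,0,0.06,0,0,0,-0.9,0,0,0.06,0,0,0,-0.9,0,0,0.06,0,0,0,-0.9,0,0,0,0,0,0,-0.9,0,0,0,0,0,0]'|sed -n 2,4p
python3 -m pendant '[-0.9,0,0,0.04,0,0,0,-0.9,0,0,0.03,0,0,0,-0.9,0,0,0,0,0,0,-0.9,0,0,0,0,0,0]'|sed -n 2,4p
python3 -m pendant '[-0.9,0,0,0.02,0,0,0,-0.9,0,0,0.02,0,0,0,-0.9,0,0,0,0,0,0,-0.9,0,0,0,0,0,0]'|sed -n 2,4p
```

```text
tcp_pos: [0.5494, -0.0058, 0.1737]
orientation: [0.782, 0.623, -0.0, -0.0]
force: [0.9, 0.5, -3.8]
tcp_pos: [0.5495, -0.0059, 0.1717]
orientation: [0.782, 0.623, -0.0, -0.0]
force: [-0.4, 0.7, -2.2]
tcp_pos: [0.5495, -0.0059, 0.1705]
orientation: [0.782, 0.623, -0.0, -0.0]
force: [0.3, 0.1, -3.3]
```

```bash
python3 -m pendant '[-0.9,0,0,0.02,0,0,0,-0.9,0,0,0.015,0,0,0,-0.9,0,0,0,0,0,0,-0.9,0,0,0,0,0,0]'|sed -n 2,4p
python3 -m pendant '[-0.9,0,0,0.015,0,0,0,-0.9,0,0,0.015,0,0,0,-0.9,0,0,0,0,0,0,-0.9,0,0,0,0,0,0]'|sed -n 2,4p
```

```text
tcp_pos: [0.5496, -0.0059, 0.1702]
orientation: [0.782, 0.623, 0.0, 0.0]
force: [-1.9, -0.4, 5.9]
tcp_pos: [0.5497, -0.0059, 0.1701]
orientation: [0.782, 0.623, 0.0, 0.001]
force: [-6.0, -0.4, 14.4]
```

Home at the expected height (0.142 + 0.028). Ease off, release, retreat, check.

```bash
python3 -m pendant '[-0.9,0,0,-0.025,0,0,0,-0.9,0,0,0,0,0,0,-0.4,0,0,0,0,0,0,-0.2,0,0,0,0,0,0,0.1,0,0,0,0,0,0,0.2,0,0,0,0,0,0,0.2,0,0,0,0,0,0]'|sed -n 2,5p
python3 -m pendant '[0.2,0,0,-0.2,0,0,0,0.2,0,0,-0.5,0,0,0,0.2,0,0,-0.8,0,0,0,0.2,0,0,-0.8,0,0,0,0.2,0,0,-0.8,0,0,0,0.2,-0.3,0.6,-0.6,0,0,0,0.2,-0.3,0.9,0,0,0,0,0.2,-0.3,0.9,0,0,0,0,0.2,-0.3,0.9,0,0,0,0,0.2,-0.3,-0.9,0,0,0,0,0.2,-0.9,-0.3,0,0,0,0,0.2,-0.9,-0.3,0,0,0,0,0.2,-0.9,-0.3,0,0,0,0,0.2,-0.9,-0.3,0,0,0,0,0.2,-0.9,-0.3,0,0,0,0,0.2,-0.9,-0.3,0,0,0,0,0.2,0,0,0,0,0,0]'|sed -n 1,4p
python3 - <<'E'
from lean import *
lean((.5493,-.0057),.1500,.1600,4,r=.028,rin=.013)
p,d,K,T=cam("scene"); a=cv2.resize(p[130:310,225:445],(733,600),interpolation=cv2.INTER_CUBIC); cv2.imwrite("pics/s6.png",a[...,::-1])
E
```

```text
tcp_pos: [0.5495, -0.0059, 0.1692]
orientation: [0.782, 0.623, -0.0, -0.0]
force: [0.4, -0.0, -0.1]
gripper_width: 0.051
t: 37.0
tcp_pos: [0.5186, -0.215, 0.2809]
orientation: [0.783, 0.622, -0.001, 0.0]
force: [-1.0, -0.6, 0.5]
scene 139 centre ((0.5516383051872253, -0.004525408148765564), (0.050224415957927704, 0.052868593484163284), 40.81380081176758) z 0.1543312435158624 slope deg [ 0.6963 -0.2314] rms 0.0010562445700503782
top 349 centre ((0.5495163202285767, -0.005860649049282074), (0.054635584354400635, 0.0524686835706234), 89.7750244140625) z 0.15404329786121465 slope deg [-0.0953 -0.0844] rms 0.0008278503070515486
```

View pics/s6.png

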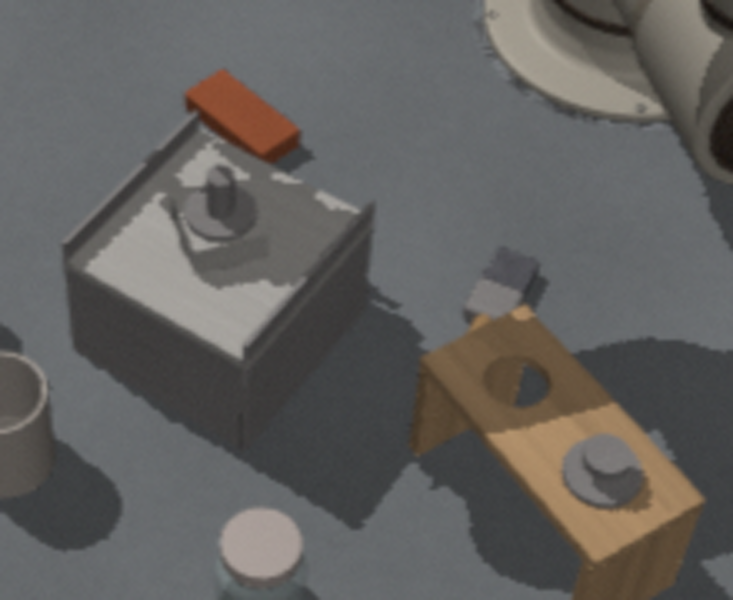

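The strainer is nested in the sleeve at (220,210) in the crop. Its shoulder top is at z = 0.154 and level within 0.1°, centred within about 1 mm. The short strainer and the rest are untouched and the gripper is clear.

```bash
python3 -c "
from plant import *
print(job_done())"
```

```text
the job is handed in; nothing more can be done
None
```

The grit trap is back together and handed in: I stood the sleeve on the bench, let go, regripped it from above and seated it, then nested the long strainer inside, home, level and centred to about 1 mm; it took about 37 of the 72 s and nothing else was moved.

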